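# Post the last two tins into the covered crate

## Robot

A 6-joint arm with a two-finger parallel gripper is mounted at the origin on a cart in front of the work surface, level with it; the furniture and walls round the work are solid. World frame = base frame: x ahead of the robot, y to its left, z up, the work surface at z = 0. Lengths are in m, angles in degrees, forces in N, time in s.
With the tool pointing down it reaches from about 0.325 to 0.9 m from the base axis. Payload 6.1 kg.
Tool frame: the origin (TCP) lies midway between the tips of the shut fingers; the grasp point (between the pads) lies 19 mm behind it; z points along the fingers, y is the line along which they close (so a half turn about z gives the same grasp; the last joint's range is limited). The gripper opens to 87 mm and grips with 3 to 60 N. Pads are 19 mm wide; open, the fingers measure 117 mm over their backs; the gripper's body (75 mm by 190 mm) begins 51 mm behind the grasp point.
Start: joints at [65.598, 12.628, 87.462, -0, 79.91, -7.225], TCP at [0.185, 0.597, 0.223] pointing down, gripper open.
Joint ranges: [-170.65, 170.65], [-52.31, 119.04], [5.05, 147.46], [-71.25, 251.25], [11.57, 151.72], [-153.62, 153.62]. Speed limits (degrees/s): [147.25, 147.25, 172.46, 180, 180, 180].

## Interface

Orientations are given as a 3x3 rotation matrix whose columns are the frame's x, y, z axes.
In Python, from workcell import bot gives the robot as it stands.
- The arm moves only by the shell command python3 -m handwheel FILE [FORCE], which reads ROWS from the file FILE. ROWS is a JSON list of rows, 1 to 5 of them, each written [[rx, ry, rz], [dx, dy, dz], opening]: a rotation vector rx, ry, rz in a scale on which 1.0 is 120 degrees, then dx, dy, dz in normalised numbers (1 is 0.5 m), then the finger opening in m; each row shifts and turns the commanded pose from where the row before left it, along the tool's axes as they then stand; what a row does not reach is not made up. A row lasts 1/8 s, in which the tool goes at most 0.0625 m and 10.7 degrees, less where a joint would pass 70% of its speed; a pose out of reach is approached as far as the arm can. The fingers move at their own pace and stop on an object; FORCE is the grip in N (left out, the last holds). Time passes only in rows, so rows that do not move let the fingers close. It prints the time, the measured TCP pose, the force, the opening and the grip force at its end. Shift and turn numbers lie between -1 and 1, and a call with a number outside is refused. Input that does not fit is refused with a message, and nothing moves.
- bot.get_state(): the state, without advancing time (a new reading comes with each control period).
- bot.camera(name): name is "scene" or "top" or "wrist"; returns the picture (420x560x3 uint8, blue, green, red); there is no depth.
- bot.get_calibration(name): a dict with "fx", "fy", "cx", "cy" (pixels), "extrinsics" (4x4, takes a point from camera to world coordinates). Camera axes: x right, y up, looking along -z (the intrinsics and any distortion apply to the point x, -y, -z); pixel columns grow to the right and rows downward; lengths in m; the calibration is good to about 2 mm. A picture is of the moment at which its call begins: read the wrist's pose just before it. get_calibration takes no time and is no camera call; for the wrist camera it gives the pose at the moment of the call.
- bot.close_job(): hands the job in; it is judged then, once.
The state is a dict: "time": time; "joint_positions": joint angles; "dq": joint speeds; "effort": joint torques, N m; "tool_pos": TCP position; "orientation": TCP orientation; "contact_force": force on the tool from outside, world axes, zero at the start; "moment": the same for the moment, N m; "gripper_width": finger opening in m; "grasp_force": force on a finger pad.
Only numpy, scipy, OpenCV 4.12 (cv2) and the standard library are available. Lean on these libraries where they do the work, as an engineer would, in place of code of your own. Each camera call takes 0.05 s, during which the arm holds its last target. There are 200 camera calls.

## Task

Four of the six cells of the covered crate already hold a tin, and the sprung flaps hide which. Feel for the two empty cells and put the two loose tins into them, one in each, upright and pushed right down to the cell floor. Leave the jar, the try square and the steel block behind the work where they are.

Things in the scene. Friction and masses are not known exactly. Their poses are not given: they have to be found in the camera images.
- crate: Fixed plywood crate, 172 (its x) x 236 (its y) x 86 mm high, under a metal cover 3 mm thick, its top 86 mm above the bench. Origin: centre of the underside. Six cells: 2 rows in x, 3 columns in y, each under a 66 mm square mouth shut by a sprung steel flap. A cell's floor is 81 mm below the cover's top. Four cells, never the same ones, hold a tin like the loose ones, unseen.
- cell_0 (a point): Centre of a mouth of the crate, level with the cover's top: near row (crate x -41 mm), crate y -76 mm. Axes as the crate's, z up. Each mouth's flap lies just under the cover, hinged along its far (+x) edge; pushed down it swings 90 degrees to hang by that wall, springing back if freed.
- cell_1 (a point): Centre of a mouth of the crate, level with the cover's top: near row (crate x -41 mm), crate y +0 mm. Axes as the crate's, z up. Over a stored tin a flap gives only about 4 mm, then stops hard on the tin's lid, some 8 mm below the cover's top.
- cell_2 (a point): Centre of a mouth of the crate, level with the cover's top: near row (crate x -41 mm), crate y +76 mm. Axes as the crate's, z up. In an empty cell a flap gives all the way, with about 0.3 N at its free edge and up to about 5 N beside its hinge.
- cell_3 (a point): Centre of a mouth of the crate, level with the cover's top: far row (crate x +41 mm), crate y -76 mm. Axes as the crate's, z up. A posted tin holds its flap folded down beside it; its lid ends 9 mm below the cover's top.
- cell_4 (a point): Centre of a mouth of the crate, level with the cover's top: far row (crate x +41 mm), crate y +0 mm. Axes as the crate's, z up. The flap may rub on a tin and hold it part way, so that it needs a push.
- cell_5 (a point): Centre of a mouth of the crate, level with the cover's top: far row (crate x +41 mm), crate y +76 mm. Axes as the crate's, z up.
- tin_a: Loose closed round food tin used for small screws, 57 mm diameter, 72 mm high, about 0.13 to 0.25 kg, standing upright on the bench; the two loose tins are alike. Origin: centre of its underside, z up to the lid.
- tin_b: Loose closed round food tin used for small screws, 57 mm diameter, 72 mm high, about 0.13 to 0.25 kg, standing upright on the bench; the two loose tins are alike. Origin: centre of its underside, z up to the lid.
- flux_pot: Bystander: white jar with a red lid, 67 mm diameter, 68 mm high, standing behind the work. Origin: centre of its underside.
- try_square: Bystander: small steel try square lying flat, 116x75x16 mm. Origin: centre of its underside.
- jig_block_2: Bystander: steel block with two holes, 25x50x25 mm. Origin: centre of its underside.
Things that resemble listed ones, but are neither listed nor needed, are in the scene too. Leave any green or purple look-alike of the tin_b alone.

How it is judged (in metres and radians):
At the end, for the whole second after the job is handed in: Each loose tin stands at rest in a cell of the crate: its underside within 4 mm of the cell floor (at least 77 mm below the cover's top), within 13 mm of the mouth's centre sideways, upright within 0.1 rad, slower than 0.02 m/s (((horizontal distance between tin_a and cell_0 below 0.013 m and z of tin_a in the frame of cell_0 below -0.077 m) or (horizontal distance between tin_a and cell_1 below 0.013 m and z of tin_a in the frame of cell_1 below -0.077 m) or (horizontal distance between tin_a and cell_2 below 0.013 m and z of tin_a in the frame of cell_2 below -0.077 m) or (horizontal distance between tin_a and cell_3 below 0.013 m and z of tin_a in the frame of cell_3 below -0.077 m) or (horizontal distance between tin_a and cell_4 below 0.013 m and z of tin_a in the frame of cell_4 below -0.077 m) or (horizontal distance between tin_a and cell_5 below 0.013 m and z of tin_a in the frame of cell_5 below -0.077 m)) and ((horizontal distance between tin_b and cell_0 below 0.013 m and z of tin_b in the frame of cell_0 below -0.077 m) or (horizontal distance between tin_b and cell_1 below 0.013 m and z of tin_b in the frame of cell_1 below -0.077 m) or (horizontal distance between tin_b and cell_2 below 0.013 m and z of tin_b in the frame of cell_2 below -0.077 m) or (horizontal distance between tin_b and cell_3 below 0.013 m and z of tin_b in the frame of cell_3 below -0.077 m) or (horizontal distance between tin_b and cell_4 below 0.013 m and z of tin_b in the frame of cell_4 below -0.077 m) or (horizontal distance between tin_b and cell_5 below 0.013 m and z of tin_b in the frame of cell_5 below -0.077 m)) and angle between each of tin_a, tin_b's own z axis and vertical below 0.1 rad and linear speed of each of tin_a, tin_b below 0.02 m/s); the robot touches nothing.
It fails at once if the jar is shifted by more than 30 mm (distance of flux_pot from where it was at the start of the episode above 0.03 m).
It fails at once if the try square is shifted by more than 30 mm (distance of try_square from where it was at the start of the episode above 0.03 m).
It fails at once if the steel block is shifted by more than 30 mm (distance of jig_block_2 from where it was at the start of the episode above 0.03 m).
It also fails if it takes over 72 s, if anything falls off the work surface, if the arm or the gripper's body presses on something with over 40 N, if the wrist force passes 120 N, or if a joint passes its speed limit or range.

## Working session

There is one attempt and no reset: what is moved stays moved. The work goes in short steps, Python scripts to look and compute and a shell command to move; the robot and the scene stay as the last step left them, time stands still between calls to the robot, and variables do not carry over. Pictures are saved under pics/ and viewed, at most 10 in all, crops included, and the job is handed in when it is done.

```bash
mkdir -p pics; cat > h.py <<'E'
import numpy as np,cv2
from workcell import bot
def pix2w(name,uv,z,cal=None):
    c=cal or bot.get_calibration(name);E=np.array(c["extrinsics"])
    out=[]
    for u,v in uv:
        d=E[:3,:3]@np.array([(u-c["cx"])/c["fx"],-(v-c["cy"])/c["fy"],-1.])
        o=E[:3,3];out.append(o+d*(z-o[2])/d[2])
    return np.array(out)
E
python3 - <<'E'
from h import *
for n in("top","scene"):
    cv2.imwrite(f"pics/{n}0.png",bot.camera(n)); c=bot.get_calibration(n);print(n,{k:np.round(v,3).tolist() for k,v in c.items()})
s=bot.get_state();print(s)
E
```

```text
top {'fx': 531.562, 'fy': 531.562, 'cx': 287.468, 'cy': 209.69, 'extrinsics': [[0.024, 0.996, -0.08, 0.487], [-1.0, 0.024, -0.004, 0.041], [-0.002, 0.08, 0.997, 1.594], [0.0, 0.0, 0.0, 1.0]]}
scene {'fx': 506.605, 'fy': 506.605, 'cx': 280.122, 'cy': 204.019, 'extrinsics': [[0.654, 0.394, -0.645, -0.119], [-0.756, 0.341, -0.558, -0.586], [-0.0, 0.853, 0.521, 0.677], [0.0, 0.0, 0.0, 1.0]]}
{'time': 0.1, 'joint_positions': array([ 6.55987196e+01,  1.26726052e+01,  8.75193343e+01,  5.89739701e-04,
        7.99118633e+01, -7.22485567e+00]), 'dq': array([-0.04887167, -0.10498122, -0.08450973,  0.02041207, -0.07847564,
       -0.00652438]), 'effort': array([ 1.33574991e-03, -4.95947886e+01, -3.88521051e+01,  7.00705103e-02,
        5.14313090e-02, -7.20973549e-05]), 'tool_pos': array([0.18433272, 0.59660078, 0.22152517]), 'orientation': array([[-9.55399330e-01,  2.95316011e-01, -7.57686883e-04],
       [ 2.95316887e-01,  9.55397942e-01, -1.64568270e-03],
       [ 2.37896039e-04, -1.79604188e-03, -9.99998359e-01]]), 'contact_force': array([ 0.45171001, -0.39322793,  0.11414253]), 'moment': array([ 0.05553115, -0.01446323,  0.03034425]), 'grasp_force': 0.0, 'gripper_width': 0.0871716954569753}
```

View pics/top0.png

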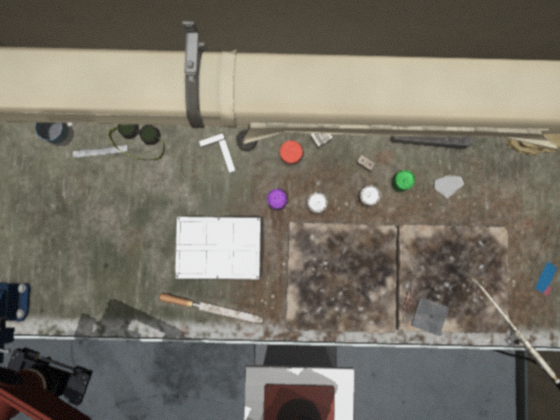

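View pics/scene0.png

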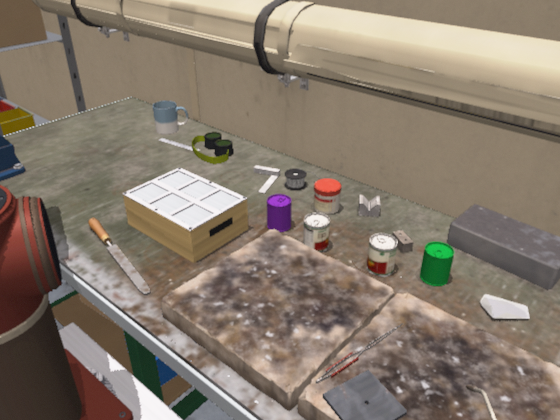

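The top view shows candidates with round lids at (277,199) purple, (317,203) white, (370,196) white and (404,180) green. The scene view shows the two white ones as tins with red labels, so those are tin_a and tin_b. The crate is at about (218,248). I'll confirm in an enlarged crop.

```bash
python3 - <<'E'
from h import *
im=cv2.imread("pics/top0.png")
cv2.imwrite("pics/crop1.png",cv2.resize(im[165:290,165:395],None,fx=3.4,fy=3.4,interpolation=cv2.INTER_CUBIC))
print("lids",pix2w("top",[(317,203),(370,196),(277,199),(404,180)],.072).round(4).tolist())
print("crate",pix2w("top",[(176.5,217.5),(260,217.5),(260,279),(176.5,279)],.086).round(4).tolist())
E
```

```text
lids [[0.6309, -0.037, 0.072], [0.6547, -0.1891, 0.072], [0.6397, 0.0783, 0.072], [0.7034, -0.2866, 0.072]]
crate [[0.5787, 0.3624, 0.086], [0.5843, 0.1249, 0.086], [0.4108, 0.12, 0.086], [0.4051, 0.3553, 0.086]]
```

View pics/crop1.png

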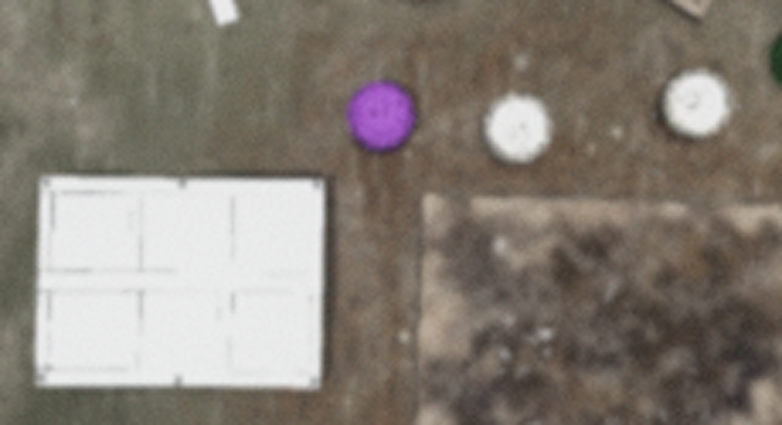

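The crop shows two white-lidded tins at full-image (317.4,202.6) and (370,195.3). These are the loose ones, and the purple one is only a look-alike. The crate's corners are visible, so I'll fit its pose.

```bash
python3 - <<'E'
from h import *
q=np.array([(40,178),(326,178),(323,386),(36,387)])/3.4+165
w=pix2w("top",q,.086)[:,:2];m=np.array([(86,118),(86,-118),(-86,-118),(-86,118)])/1000
c=w.mean(0);H=m.T@(w-c);yaw=np.arctan2(H[0,1]-H[1,0],H[0,0]+H[1,1]);R=np.array([[np.cos(yaw),-np.sin(yaw)],[np.sin(yaw),np.cos(yaw)]])
print(c,np.degrees(yaw),(w-c-m@R.T)*1e3)
print("tins",pix2w("top",np.array([(518,128),(697,103)])/3.4+165,.072)[:,:2])
s=bot.get_state();Rt=s["orientation"];print("to view pose", Rt.T@(np.r_[c-R@[.02,0],.25]-s["tool_pos"]), "tool yaw of y",np.degrees(np.arctan2(Rt[1,1],Rt[0,1])))
for i in range(6):print(i,c+R@[-.041+.082*(i//3),-.076+.076*(i%3)])
E
```

```text
[0.49539854 0.24050193] 1.3035404936259671 [[ 0.44240143  1.20711976]
 [ 0.74103239 -2.09512272]
 [-0.01499795 -0.50736443]
 [-1.16843587  1.39536739]]
tins [[ 0.63191402 -0.0380287 ]
 [ 0.65674191 -0.1890794 ]]
to view pose [-0.38337862 -0.25474401 -0.02810855] tool yaw of y 72.82348370732123
0 [0.45613808 0.16358889]
1 [0.45440915 0.23956922]
2 [0.45268021 0.31554955]
3 [0.53811686 0.16545432]
4 [0.53638793 0.24143465]
5 [0.53465899 0.31741498]
```

Units first: shifts go in shares of 0.5 m and turns go in shares of 120 degrees. So -0.048 m / 0.5 = -0.096, -0.0035 m / 0.5 = -0.007.

```bash
echo '[[[0,0,0],[-0.096,-0.064,-0.007],0],[[0,0,0],[-0.096,-0.064,-0.007],0],[[0,0,0],[-0.096,-0.064,-0.007],0],[[0,0,0],[-0.096,-0.064,-0.007],0],[[0,0,0],[-0.096,-0.064,-0.007],0]]' > rows.txt && python3 -m handwheel rows.txt 20
echo '[[[0,0,0],[-0.096,-0.064,-0.007],0],[[0,0,0],[-0.096,-0.064,-0.007],0],[[0,0,0],[-0.096,-0.064,-0.007],0],[[0,0,-0.0771],[0,0,0],0],[[0,0,-0.0771],[0,0,0],0]]' > rows.txt && python3 -m handwheel rows.txt
echo '[[[0,0,0],[0,0,0],0],[[0,0,0],[0,0,0],0]]' > rows.txt && python3 -m handwheel rows.txt
python3 - <<'E'
from h import *
s=bot.get_state();c=bot.get_calibration("wrist");im=bot.camera("wrist");cv2.imwrite("pics/w1.png",im)
import pickle;pickle.dump(c,open("w1.pkl","wb"));print(np.round(c["extrinsics"],3),c["fx"],s["tool_pos"],s["orientation"].round(4))
E
```

```text
time: 0.72
tool_pos: [0.3673, 0.3717, 0.2398]
orientation: [[-0.955, 0.295, -0.0], [0.295, 0.955, -0.0], [0.0, -0.0, -1.0]]
contact_force: [0.6, 1.2, -0.3]
gripper_width: 0.0449
grasp_force: 0.0
time: 1.35
tool_pos: [0.4762, 0.238, 0.25]
orientation: [[-1.0, -0.026, -0.001], [-0.026, 1.0, -0.0], [0.001, -0.0, -1.0]]
contact_force: [-0.4, 0.7, -0.6]
gripper_width: 0.0016
grasp_force: 0.0
time: 1.6
tool_pos: [0.4756, 0.2393, 0.2503]
orientation: [[-1.0, -0.02, -0.0], [-0.02, 1.0, -0.0], [0.0, -0.0, -1.0]]
contact_force: [0.3, 1.0, -0.6]
gripper_width: 0.0006
grasp_force: 0.0
[[-0.02  -0.955 -0.294  0.396]
 [ 1.    -0.02  -0.005  0.238]
 [-0.001 -0.295  0.956  0.413]
 [ 0.     0.     0.     1.   ]] 373.47909655886383 [0.47562242 0.23925102 0.25029865] [[-9.998e-01 -2.030e-02 -4.000e-04]
 [-2.030e-02  9.998e-01 -1.000e-04]
 [ 4.000e-04 -1.000e-04 -1.000e+00]]
```

View pics/w1.png

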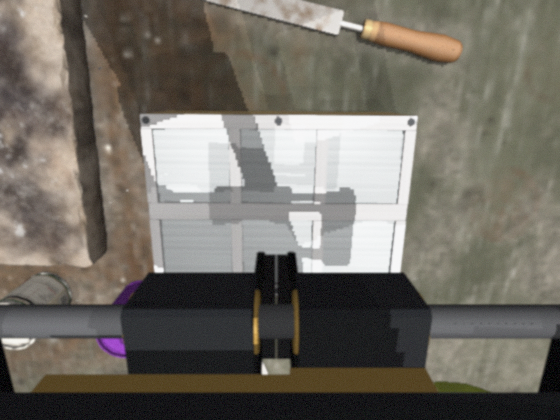

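The wrist view shows the crate's near cover corners at (140,114) and (418,115). The near mouths run across columns 152 to 407, and the middle rib is at rows 203–220.

```bash
python3 - <<'E'
from h import *;import pickle
c=pickle.load(open("w1.pkl","rb"))
im=cv2.imread("pics/w1.png")
cv2.imwrite("pics/crop2.png",cv2.resize(im[105:275,135:425],None,fx=2.7,fy=2.7,interpolation=cv2.INTER_CUBIC))
print(pix2w("w",[(140,114),(418,115),(279,114.5),(152,129),(407,128),(151,203),(405.5,203),(153,220),(405,220)],.086,c)[:,:2].round(4).tolist())
E
```

```text
[[0.4132, 0.1229], [0.4093, 0.3586], [0.4113, 0.2407], [0.4255, 0.1321], [0.4202, 0.3506], [0.4917, 0.1261], [0.4869, 0.3575], [0.5079, 0.1267], [0.5032, 0.359]]
```

View pics/crop2.png

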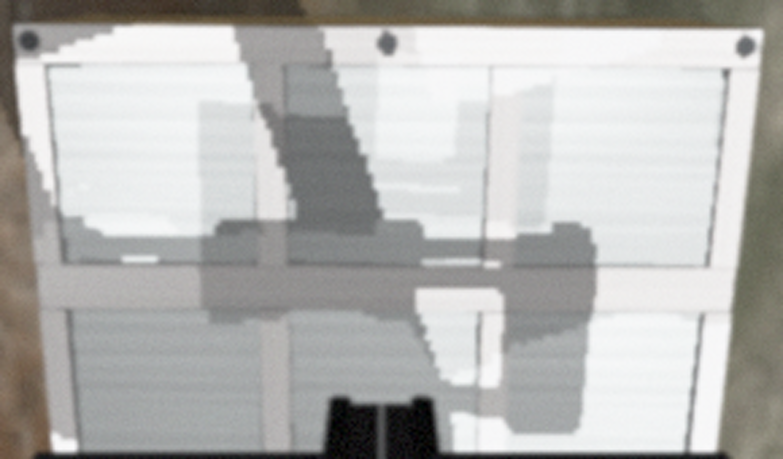

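```bash
python3 - <<'E'
from h import *;import pickle
c0=pickle.load(open("w1.pkl","rb"))
q=np.array([(48,66),(728,67),(62,265),(710,265),(69,311),(704,313),(284,65),(491,66),(288,265),(487,265),(14,25),(763,30)])/2.7+[135,105]
m=np.array([(-74,-109),(-74,109),(-8,-109),(-8,109),(8,-109),(8,109),(-74,-33),(-74,33),(-8,-33),(-8,33),(-86,-118),(-86,118)])/1000
w=pix2w("w",q,.086,c0)[:,:2]
mc=m.mean(0);wc=w.mean(0);H=(m-mc).T@(w-wc);yaw=np.arctan2(H[0,1]-H[1,0],H[0,0]+H[1,1]);R=np.array([[np.cos(yaw),-np.sin(yaw)],[np.sin(yaw),np.cos(yaw)]])
c=wc-R@mc
print(c,np.degrees(yaw));print(((w-c-m@R.T)*1e3).round(1).tolist())
pickle.dump((c,R,yaw),open("crate.pkl","wb"))
s=bot.get_state();Rt=s["orientation"]
for i in range(6):
    p=c+R@[-.041+.082*(i//3),-.076+.076*(i%3)];print(i,p.round(4),(Rt.T@(np.r_[p,.1]-s["tool_pos"])).round(4))
E
```

```text
[0.49768656 0.24199673] 0.989774337777874
[[0.3, 1.0], [-0.0, -1.0], [0.1, -0.4], [-0.6, -0.2], [0.4, 0.5], [0.4, -0.5], [-0.2, 0.0], [-0.1, -0.2], [-0.2, -0.3], [-0.4, 0.7], [-0.3, 0.5], [0.5, -0.1]]
0 [0.458  0.1653] [ 0.0191 -0.0736  0.1504]
1 [0.4567 0.2413] [0.0188 0.0024 0.1504]
2 [0.4554 0.3173] [0.0186 0.0784 0.1504]
3 [0.54   0.1667] [-0.0629 -0.0739  0.1504]
4 [0.5387 0.2427] [-0.0632  0.0021  0.1503]
5 [0.5374 0.3187] [-0.0634  0.0781  0.1503]
```

Converted, 0.055 m / 0.5 = 0.11, 0.019 m / 0.5 = 0.038.

```bash
echo '[[[0,0,0],[0.038,0.004,0.08],0],[[0,0,0],[0,0,0.11],0],[[0,0,0],[0,0,0.11],0],[[0,0,0],[0,0,0.02],0],[[0,0,0],[0,0,0.016],0]]' > rows.txt && python3 -m handwheel rows.txt
echo '[[[0,0,0],[0,0,0.008],0],[[0,0,0],[0,0,0.006],0],[[0,0,0],[0,0,0],0]]' > rows.txt && python3 -m handwheel rows.txt
```

```text
time: 2.28
tool_pos: [0.4577, 0.2412, 0.0835]
orientation: [[-1.0, -0.023, 0.001], [-0.023, 1.0, 0.0], [-0.001, 0.0, -1.0]]
contact_force: [0.2, 0.4, 0.4]
gripper_width: 0.0002
grasp_force: 0.0
time: 2.65
tool_pos: [0.4575, 0.2409, 0.0765]
orientation: [[-1.0, -0.023, 0.002], [-0.023, 1.0, 0.001], [-0.002, 0.001, -1.0]]
contact_force: [-0.6, 0.9, -0.1]
gripper_width: 0.0006
grasp_force: 0.2
```

Converted, 0.004 m / 0.5 = 0.008.

```bash
echo '[[[0,0,0],[0,0,0.008],0],[[0,0,0],[0,0,0.008],0],[[0,0,0],[0,0,0],0]]' > rows.txt && python3 -m handwheel rows.txt
```

```text
time: 3.02
tool_pos: [0.4563, 0.2405, 0.067]
orientation: [[-1.0, -0.023, -0.001], [-0.023, 1.0, -0.0], [0.001, -0.0, -1.0]]
contact_force: [0.3, 0.6, 1.0]
gripper_width: 0.0004
grasp_force: 0.2
```

Cell 1 is empty: the tool went 19 mm below the cover against about 1 N. Next I'll probe cell 0, then cell 2.

Converted, -0.038 m / 0.5 = -0.076, 0.014 m / 0.5 = 0.028.

```bash
echo '[[[0,0,0],[0,0,-0.076],0],[[0,0,0],[0,-0.076,0],0],[[0,0,0],[0,-0.076,0],0],[[0,0,0],[0,0,0.02],0],[[0,0,0],[0,0,0.028],0]]' > rows.txt && python3 -m handwheel rows.txt && echo '[[[0,0,0],[0,0,0.012],0],[[0,0,0],[0,0,0.008],0],[[0,0,0],[0,0,0],0]]' > rows.txt && python3 -m handwheel rows.txt
```

```text
time: 3.65
tool_pos: [0.4589, 0.165, 0.0811]
orientation: [[-1.0, -0.022, 0.001], [-0.022, 1.0, 0.001], [-0.001, 0.001, -1.0]]
contact_force: [0.5, 0.0, 0.9]
gripper_width: 0.0004
grasp_force: 0.4
time: 4.03
tool_pos: [0.4581, 0.1651, 0.0771]
orientation: [[-1.0, -0.026, -0.004], [-0.026, 1.0, -0.002], [0.004, -0.002, -1.0]]
contact_force: [-27.0, -9.0, 58.2]
gripper_width: 0.0007
grasp_force: 29.1
```

Cell 0 is full, with a hard stop at 77 mm. On to cell 2, pressing less.

Converted, 0.051 m / 0.5 = 0.102, 0.05 m / 0.5 = 0.1.

```bash
echo '[[[0,0,0],[0,0,-0.06],0],[[0,0,0],[0,0.102,0],0],[[0,0,0],[0,0.102,0],0],[[0,0,0],[0,0.1,0],0],[[0,0,0],[0,0,0.03],0]]' > rows.txt && python3 -m handwheel rows.txt && echo '[[[0,0,0],[0,0,0.02],0],[[0,0,0],[0,0,0],0]]' > rows.txt && python3 -m handwheel rows.txt
```

```text
time: 4.65
tool_pos: [0.4548, 0.321, 0.0866]
orientation: [[-1.0, -0.028, 0.002], [-0.028, 1.0, 0.002], [-0.002, 0.002, -1.0]]
contact_force: [0.8, -1.4, -0.3]
gripper_width: 0.0002
grasp_force: 0.0
time: 4.9
tool_pos: [0.4539, 0.3174, 0.0773]
orientation: [[-1.0, -0.023, -0.003], [-0.023, 1.0, 0.001], [0.003, 0.001, -1.0]]
contact_force: [-8.9, 3.7, 14.5]
gripper_width: 0.0005
grasp_force: 7.2
```

Cell 2 is full too (14.5 N at 77 mm). Next is cell 5.

Converted, -0.042 m / 0.5 = -0.084, -0.041 m / 0.5 = -0.082.

```bash
echo '[[[0,0,0],[0,0,-0.048],0],[[0,0,0],[-0.082,0,0],0],[[0,0,0],[-0.084,0,0],0],[[0,0,0],[0,0,0],0],[[0,0,0],[0,0,0.032],0]]' > rows.txt && python3 -m handwheel rows.txt && echo '[[[0,0,0],[0,0,0.018],0],[[0,0,0],[0,0,0],0]]' > rows.txt && python3 -m handwheel rows.txt
```

```text
time: 5.52
tool_pos: [0.5381, 0.318, 0.084]
orientation: [[-1.0, -0.022, 0.0], [-0.022, 1.0, 0.0], [-0.0, 0.0, -1.0]]
contact_force: [-1.0, -0.9, -1.2]
gripper_width: 0.0005
grasp_force: 0.0
time: 5.78
tool_pos: [0.5359, 0.318, 0.0736]
orientation: [[-1.0, -0.024, -0.003], [-0.024, 1.0, -0.001], [0.004, -0.001, -1.0]]
contact_force: [-0.5, 1.0, 0.6]
gripper_width: 0.0003
grasp_force: 0.1
```

Converted, 0.006 m / 0.5 = 0.012, 0.004 m / 0.5 = 0.008.

```bash
echo '[[[0,0,0],[0,0,0.012],0],[[0,0,0],[0,0,0.008],0],[[0,0,0],[0,0,0],0]]' > rows.txt && python3 -m handwheel rows.txt
```

```text
time: 6.15
tool_pos: [0.5378, 0.3186, 0.0653]
orientation: [[-1.0, -0.023, -0.0], [-0.023, 1.0, -0.0], [0.0, -0.0, -1.0]]
contact_force: [-1.4, 0.5, 0.2]
gripper_width: 0.0007
grasp_force: 0.2
```

Cell 5 is empty, so the two cells are 1 and 5. Moving to look at the tins.

Converted, -0.06 m / 0.5 = -0.12, -0.05 m / 0.5 = -0.1.

```bash
echo '[[[0,0,0],[0,0,-0.12],0],[[0,0,0],[0,0,-0.12],0.087],[[0,0,0],[0,-0.06,-0.1],0.087],[[0,0,0],[-0.02,-0.12,-0.03],0.087],[[0,0,0],[-0.02,-0.12,0],0.087]]' > rows.txt && python3 -m handwheel rows.txt && echo '[[[0,0,0],[-0.02,-0.12,0],0.087],[[0,0,0],[-0.02,-0.12,0],0.087],[[0,0,0],[-0.02,-0.12,0],0.087],[[0,0,0],[-0.02,-0.12,0],0.087],[[0,0,0],[-0.024,-0.084,0],0.087]]' > rows.txt && python3 -m handwheel rows.txt && echo '[[[0,0,0],[0,0,0],0.087],[[0,0,0],[0,0,0],0.087]]' > rows.txt && python3 -m handwheel rows.txt
python3 - <<'E'
from h import *
c=bot.get_calibration("wrist");im=bot.camera("wrist");cv2.imwrite("pics/w2.png",im)
import pickle;pickle.dump(c,open("w2.pkl","wb"))
# predicted tin pixels
E=np.linalg.inv(c["extrinsics"])
for p in [(.632,-.038,.072,1),(.657,-.189,.072,1)]:
    q=E@p;print(c["cx"]-c["fx"]*q[0]/q[2],c["cy"]+c["fy"]*q[1]/q[2])
E
```

```text
time: 6.78
tool_pos: [0.5628, 0.1684, 0.2537]
orientation: [[-1.0, -0.025, 0.005], [-0.025, 1.0, 0.001], [-0.005, 0.001, -1.0]]
contact_force: [1.0, 0.4, -0.0]
gripper_width: 0.0328
grasp_force: 0.0
time: 7.4
tool_pos: [0.62, -0.1143, 0.2509]
orientation: [[-1.0, -0.021, 0.001], [-0.021, 1.0, -0.0], [-0.001, -0.0, -1.0]]
contact_force: [0.3, 0.6, 0.9]
gripper_width: 0.0818
grasp_force: 0.0
time: 7.65
tool_pos: [0.6198, -0.1111, 0.2504]
orientation: [[-1.0, -0.023, -0.0], [-0.023, 1.0, 0.001], [0.0, 0.001, -1.0]]
contact_force: [0.1, 0.4, -0.8]
gripper_width: 0.0862
grasp_force: 0.0
352.52987283249075 199.04938994350888
193.7489837890905 220.6584068003641
```

View pics/w2.png

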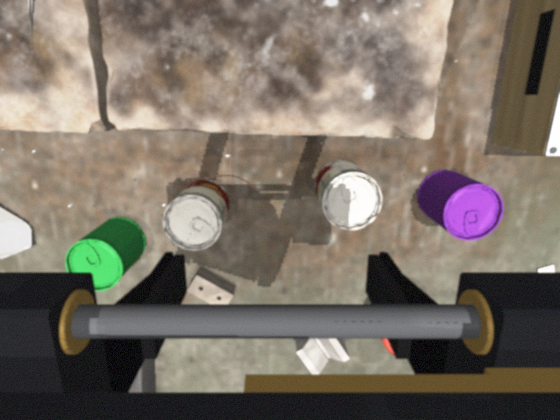

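The lids are at (351,198) and (194,220), within about 1 px of the prediction from the top view. Next I'll work out the approach moves.

```bash
python3 - <<'E'
from h import *;import pickle
w=pix2w("w",[(351,198),(194,220)],.072,pickle.load(open("w2.pkl","rb")));print(w.round(4))
s=bot.get_state()
for p in w: print((s["orientation"].T@(np.r_[p[:2],.044]-s["tool_pos"])).round(4))
E
```

```text
[[ 0.631  -0.0395  0.072 ]
 [ 0.6563 -0.1887  0.072 ]]
[-0.0129  0.0706  0.2066]
[-0.0347 -0.0792  0.2065]
```

Converted, 0.04 m / 0.5 = 0.08, 0.0355 m / 0.5 = 0.071.

```bash
echo '[[[0,0,0],[-0.012,0.07,0.08],0.087],[[0,0,0],[-0.014,0.071,0.08],0.087],[[0,0,0],[0,0,0],0.087]]' > rows.txt && python3 -m handwheel rows.txt && echo '[[[0,0,0],[0,0,0.08],0.087],[[0,0,0],[0,0,0.1],0.087],[[0,0,0],[0,0,0.073],0.087],[[0,0,0],[0,0,0],0.087]]' > rows.txt && python3 -m handwheel rows.txt && echo '[[[0,0,0],[0,0,0],0.05],[[0,0,0],[0,0,0],0.05],[[0,0,0],[0,0,0],0.05],[[0,0,0],[0,0,0],0.05],[[0,0,0],[0,0,0],0.05]]' > rows.txt && python3 -m handwheel rows.txt 25
```

```text
time: 8.07
tool_pos: [0.6284, -0.0361, 0.1662]
orientation: [[-1.0, -0.028, -0.008], [-0.028, 1.0, 0.002], [0.008, 0.002, -1.0]]
contact_force: [0.0, 0.2, 0.1]
gripper_width: 0.0867
grasp_force: 0.0
time: 8.57
tool_pos: [0.629, -0.0401, 0.0419]
orientation: [[-1.0, -0.024, -0.005], [-0.024, 1.0, 0.001], [0.005, 0.001, -1.0]]
contact_force: [-0.6, -0.5, 0.3]
gripper_width: 0.0871
grasp_force: 0.0
time: 9.2
tool_pos: [0.632, -0.0406, 0.0452]
orientation: [[-1.0, -0.023, 0.002], [-0.023, 1.0, 0.0], [-0.002, 0.0, -1.0]]
contact_force: [-1.4, 1.0, 6.1]
gripper_width: 0.0569
grasp_force: 25.0
```

Tin gripped (56.9 mm). Lifting it and carrying it to cell 5.

Converted, -0.06 m / 0.5 = -0.12, -0.055 m / 0.5 = -0.11.

```bash
echo '[[[0,0,0],[0,0,-0.06],0.05],[[0,0,0],[0,0,-0.12],0.05],[[0,0,0],[0,0,-0.11],0.05],[[0,0,0],[0.024,0.1,0],0.05],[[0,0,0],[0.024,0.104,0],0.05]]' > rows.txt && python3 -m handwheel rows.txt && echo '[[[0,0,0],[0.024,0.104,0],0.05],[[0,0,0],[0.024,0.104,0],0.05],[[0,0,0],[0.024,0.104,0],0.05],[[0,0,0],[0.024,0.104,0],0.05],[[0,0,0],[0.028,0.102,0],0.05]]' > rows.txt && python3 -m handwheel rows.txt && echo '[[[0,0,0],[0,0,0],0.05],[[0,0,0],[0,0,0],0.05],[[0,0,0],[0,0,0],0.05]]' > rows.txt && python3 -m handwheel rows.txt
python3 - <<'E'
from h import *;import pickle
c,R,y=pickle.load(open("crate.pkl","rb"));s=bot.get_state()
print(s["orientation"].T@(np.r_[c+R@[.041,.076],.145]-s["tool_pos"]))
cv2.imwrite("pics/w3.png",bot.camera("wrist"))
E
```

```text
time: 9.82
tool_pos: [0.6049, 0.061, 0.1896]
orientation: [[-1.0, -0.021, 0.001], [-0.021, 1.0, -0.0], [-0.001, -0.0, -1.0]]
contact_force: [0.2, 0.5, -2.4]
gripper_width: 0.0566
grasp_force: 25.0
time: 10.45
tool_pos: [0.5361, 0.3195, 0.1884]
orientation: [[-1.0, -0.023, -0.001], [-0.023, 1.0, -0.001], [0.001, -0.001, -1.0]]
contact_force: [0.2, 0.4, -2.6]
gripper_width: 0.0563
grasp_force: 25.0
time: 10.82
tool_pos: [0.5374, 0.3169, 0.1887]
orientation: [[-1.0, -0.022, -0.0], [-0.022, 1.0, -0.001], [0.0, -0.001, -1.0]]
contact_force: [0.4, 0.1, -1.7]
gripper_width: 0.0564
grasp_force: 25.0
[-4.16681820e-05  1.79088700e-03  4.36827666e-02]
```

View pics/w3.png

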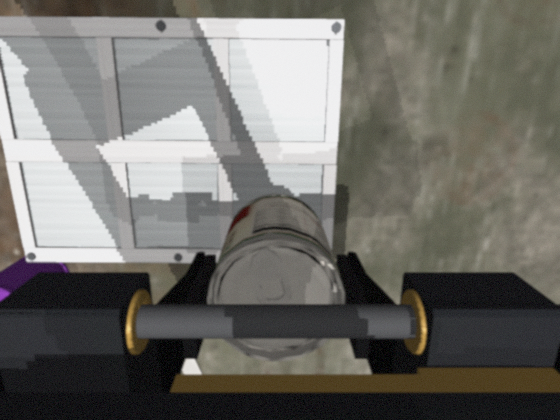

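The tin hangs straight in the gripper over the far-right mouth (rows 162+, columns 232–325). I'll correct by 2 mm and descend, watching the force.

Converted, 0.03 m / 0.5 = 0.06, 0.001 m / 0.5 = 0.002.

```bash
echo '[[[0,0,0],[0.002,0.004,0.04],0.05],[[0,0,0],[0,0,0.06],0.05],[[0,0,0],[0,0,0],0.05],[[0,0,0],[0,0,0.024],0.05],[[0,0,0],[0,0,0],0.05]]' > rows.txt && python3 -m handwheel rows.txt && echo '[[[0,0,0],[0,0,0.02],0.05],[[0,0,0],[0,0,0],0.05]]' > rows.txt && python3 -m handwheel rows.txt
```

```text
time: 11.5
tool_pos: [0.536, 0.3201, 0.1268]
orientation: [[-1.0, -0.023, -0.0], [-0.023, 1.0, -0.0], [0.0, -0.0, -1.0]]
contact_force: [-0.3, -0.6, -0.8]
gripper_width: 0.0569
grasp_force: 25.0
time: 11.75
tool_pos: [0.5355, 0.3202, 0.1163]
orientation: [[-1.0, -0.023, -0.001], [-0.023, 1.0, -0.0], [0.001, -0.0, -1.0]]
contact_force: [-0.6, -0.5, -0.8]
gripper_width: 0.0567
grasp_force: 25.0
```

Converted, 0.01 m / 0.5 = 0.02, 0.008 m / 0.5 = 0.016.

```bash
echo '[[[0,0,0],[0,-0.002,0.02],0.05],[[0,0,0],[0,0,0.016],0.05],[[0,0,0],[0,0,0.012],0.05],[[0,0,0],[0,0,0],0.05]]' > rows.txt && python3 -m handwheel rows.txt
```

```text
time: 12.25
tool_pos: [0.5353, 0.3189, 0.0919]
orientation: [[-1.0, -0.023, -0.002], [-0.023, 1.0, -0.001], [0.002, -0.001, -1.0]]
contact_force: [-0.8, 0.1, -1.6]
gripper_width: 0.0565
grasp_force: 25.0
```

Converted, -0.03 m / 0.5 = -0.06, -0.02 m / 0.5 = -0.04.

```bash
echo '[[[0,0,0],[0,0,0],0.087],[[0,0,0],[0,0,0],0.087],[[0,0,0],[0,0,-0.04],0.087],[[0,0,0],[0,0,-0.06],0.087],[[0,0,0],[0,0,-0.02],0]]' > rows.txt && python3 -m handwheel rows.txt 25 && echo '[[[0,0,0],[0,0,0],0],[[0,0,0],[0,0,0],0],[[0,0,0],[0,0,0],0],[[0,0,0],[0,0,0],0],[[0,0,0],[0,0,0],0]]' > rows.txt && python3 -m handwheel rows.txt
echo '[[[0,0,0],[0,0,0.04],0],[[0,0,0],[0,0,0.04],0],[[0,0,0],[0,0,0.02],0],[[0,0,0],[0,0,0],0]]' > rows.txt && python3 -m handwheel rows.txt
```

```text
time: 12.88
tool_pos: [0.5379, 0.32, 0.1571]
orientation: [[-1.0, -0.023, 0.005], [-0.023, 1.0, 0.002], [-0.006, 0.002, -1.0]]
contact_force: [-0.3, 0.4, 0.8]
gripper_width: 0.0816
grasp_force: 0.0
time: 13.5
tool_pos: [0.5358, 0.3191, 0.1525]
orientation: [[-1.0, -0.023, -0.001], [-0.023, 1.0, -0.0], [0.001, -0.0, -1.0]]
contact_force: [0.2, -0.5, 0.4]
gripper_width: 0.035
grasp_force: 0.0
time: 14.0
tool_pos: [0.5349, 0.3187, 0.101]
orientation: [[-1.0, -0.023, -0.003], [-0.023, 1.0, -0.001], [0.003, -0.001, -1.0]]
contact_force: [-1.4, -0.8, 0.1]
gripper_width: 0.0016
grasp_force: 0.0
```

Converted, 0.01 m / 0.5 = 0.02, 0.007 m / 0.5 = 0.014.

```bash
echo '[[[0,0,0],[0,0,0.02],0],[[0,0,0],[0,0,0.014],0],[[0,0,0],[0,0,0.008],0],[[0,0,0],[0,0,0.004],0],[[0,0,0],[0,0,0],0]]' > rows.txt && python3 -m handwheel rows.txt
```

```text
time: 14.62
tool_pos: [0.536, 0.3192, 0.08]
orientation: [[-1.0, -0.023, 0.0], [-0.023, 1.0, 0.0], [-0.0, 0.0, -1.0]]
contact_force: [0.3, -0.6, -0.3]
gripper_width: 0.0007
grasp_force: 0.0
```

Converted, 0.003 m / 0.5 = 0.006.

```bash
echo '[[[0,0,0],[0,0,0.006],0],[[0,0,0],[0,0,0],0]]' > rows.txt && python3 -m handwheel rows.txt
```

```text
time: 14.88
tool_pos: [0.5364, 0.3194, 0.0775]
orientation: [[-1.0, -0.023, 0.001], [-0.023, 1.0, 0.0], [-0.001, 0.0, -1.0]]
contact_force: [-0.2, 0.1, 1.9]
gripper_width: 0.0001
grasp_force: 0.3
```

The tin's lid is felt at 77.5 mm, so it's down. I'll press lightly once more, then go to the second tin.

Converted, 0.003 m / 0.5 = 0.006.

```bash
echo '[[[0,0,0],[0,0,0.006],0],[[0,0,0],[0,0,0],0]]' > rows.txt && python3 -m handwheel rows.txt && echo '[[[0,0,0],[0,0,-0.06],0],[[0,0,0],[0,0,-0.1],0],[[0,0,0],[0,0,-0.09],0.087],[[0,0,0],[-0.024,-0.11,0],0.087],[[0,0,0],[-0.024,-0.114,0],0.087]]' > rows.txt && python3 -m handwheel rows.txt && echo '[[[0,0,0],[-0.024,-0.114,0],0.087],[[0,0,0],[-0.024,-0.114,0],0.087],[[0,0,0],[-0.024,-0.114,0],0.087],[[0,0,0],[-0.024,-0.114,0],0.087],[[0,0,0],[-0.024,-0.114,0],0.087]]' > rows.txt && python3 -m handwheel rows.txt && echo '[[[0,0,0],[-0.024,-0.114,0],0.087],[[0,0,0],[-0.024,-0.114,0],0.087],[[0,0,0],[0,0,0],0.087],[[0,0,0],[0,0,0],0.087]]' > rows.txt && python3 -m handwheel rows.txt
python3 - <<'E'
from h import *
s=bot.get_state();print((s["orientation"].T@(np.r_[.6563,-.1887,.044]-s["tool_pos"])).round(4))
E
```

```text
time: 15.12
tool_pos: [0.5372, 0.3198, 0.0775]
orientation: [[-1.0, -0.023, 0.003], [-0.023, 1.0, 0.001], [-0.003, 0.001, -1.0]]
contact_force: [-5.1, -2.1, 17.3]
gripper_width: 0.0002
grasp_force: 8.7
time: 15.75
tool_pos: [0.563, 0.2073, 0.2]
orientation: [[-1.0, -0.025, 0.002], [-0.025, 1.0, 0.0], [-0.002, 0.0, -1.0]]
contact_force: [0.6, -0.5, -0.1]
gripper_width: 0.0228
grasp_force: 0.0
time: 16.38
tool_pos: [0.6293, -0.0776, 0.199]
orientation: [[-1.0, -0.023, 0.0], [-0.023, 1.0, 0.0], [-0.0, 0.0, -1.0]]
contact_force: [0.3, -0.8, 0.5]
gripper_width: 0.0724
grasp_force: 0.0
time: 16.88
tool_pos: [0.6554, -0.189, 0.1984]
orientation: [[-1.0, -0.022, -0.001], [-0.022, 1.0, 0.001], [0.001, 0.001, -1.0]]
contact_force: [0.2, -0.2, -0.8]
gripper_width: 0.0869
grasp_force: 0.0
[-1.000e-03  1.000e-04  1.544e-01]
```

Converted, 0.05 m / 0.5 = 0.1, 0.04 m / 0.5 = 0.08.

```bash
echo '[[[0,0,0],[-0.002,0,0.08],0.087],[[0,0,0],[0,0,0.1],0.087],[[0,0,0],[0,0,0.08],0.087],[[0,0,0],[0,0,0.05],0.087],[[0,0,0],[0,0,0],0.087]]' > rows.txt && python3 -m handwheel rows.txt && echo '[[[0,0,0],[0,0,0],0.05],[[0,0,0],[0,0,0],0.05],[[0,0,0],[0,0,0],0.05],[[0,0,0],[0,0,0],0.05],[[0,0,0],[0,0,0],0.05]]' > rows.txt && python3 -m handwheel rows.txt 25
```

```text
time: 17.5
tool_pos: [0.6546, -0.1863, 0.0412]
orientation: [[-1.0, -0.025, -0.005], [-0.025, 1.0, 0.002], [0.005, 0.003, -1.0]]
contact_force: [0.3, -0.6, 0.2]
gripper_width: 0.0869
grasp_force: 0.0
time: 18.12
tool_pos: [0.6574, -0.1896, 0.0451]
orientation: [[-1.0, -0.023, 0.001], [-0.023, 1.0, -0.001], [-0.001, -0.001, -1.0]]
contact_force: [-0.5, -0.1, 4.6]
gripper_width: 0.0567
grasp_force: 25.0
```

Converted, -0.06 m / 0.5 = -0.12, -0.055 m / 0.5 = -0.11.

```bash
echo '[[[0,0,0],[0,0,-0.06],0.05],[[0,0,0],[0,0,-0.12],0.05],[[0,0,0],[0,0,-0.11],0.05],[[0,0,0],[0.04,0.1,0],0.05],[[0,0,0],[0.048,0.11,0],0.05]]' > rows.txt && python3 -m handwheel rows.txt && echo '[[[0,0,0],[0.048,0.11,0],0.05],[[0,0,0],[0.048,0.11,0],0.05],[[0,0,0],[0.048,0.11,0],0.05],[[0,0,0],[0.048,0.11,0],0.05],[[0,0,0],[0.048,0.11,0],0.05]]' > rows.txt && python3 -m handwheel rows.txt && echo '[[[0,0,0],[0.048,0.106,0],0.05],[[0,0,0],[0,0,0],0.05],[[0,0,0],[0,0,0],0.05],[[0,0,0],[0,0,0],0.05]]' > rows.txt && python3 -m handwheel rows.txt
python3 - <<'E'
from h import *;import pickle
c,R,y=pickle.load(open("crate.pkl","rb"));s=bot.get_state()
print((s["orientation"].T@(np.r_[c+R@[-.042,.0],.092]-s["tool_pos"])).round(4))
E
```

```text
time: 18.75
tool_pos: [0.6101, -0.0848, 0.1895]
orientation: [[-1.0, -0.021, 0.001], [-0.021, 1.0, 0.0], [-0.001, 0.0, -1.0]]
contact_force: [0.4, 1.1, -1.5]
gripper_width: 0.0566
grasp_force: 25.0
time: 19.38
tool_pos: [0.4826, 0.1884, 0.1886]
orientation: [[-1.0, -0.023, -0.001], [-0.023, 1.0, 0.0], [0.001, 0.0, -1.0]]
contact_force: [0.2, 0.5, -1.3]
gripper_width: 0.0569
grasp_force: 25.0
time: 19.88
tool_pos: [0.4593, 0.2383, 0.1888]
orientation: [[-1.0, -0.021, -0.0], [-0.021, 1.0, -0.0], [0.0, -0.0, -1.0]]
contact_force: [1.1, -0.1, -1.7]
gripper_width: 0.0568
grasp_force: 25.0
[0.0035 0.0031 0.0968]
```

Converted, 0.03 m / 0.5 = 0.06, 0.02 m / 0.5 = 0.04.

```bash
echo '[[[0,0,0],[0.006,0.006,0.04],0.05],[[0,0,0],[0,0,0.06],0.05],[[0,0,0],[0,0,0],0.05],[[0,0,0],[0,0,0.024],0.05],[[0,0,0],[0,0,0],0.05]]' > rows.txt && python3 -m handwheel rows.txt && echo '[[[0,0,0],[0,0,0.02],0.05],[[0,0,0],[0,0,0],0.05]]' > rows.txt && python3 -m handwheel rows.txt
```

```text
time: 20.5
tool_pos: [0.4561, 0.242, 0.1271]
orientation: [[-1.0, -0.022, 0.0], [-0.022, 1.0, 0.0], [-0.0, 0.0, -1.0]]
contact_force: [-0.3, -0.7, 0.2]
gripper_width: 0.0565
grasp_force: 25.0
time: 20.75
tool_pos: [0.4552, 0.2422, 0.1164]
orientation: [[-1.0, -0.023, -0.001], [-0.023, 1.0, -0.0], [0.001, -0.0, -1.0]]
contact_force: [-0.1, 0.1, -1.0]
gripper_width: 0.0568
grasp_force: 25.0
```

Converted, 0.01 m / 0.5 = 0.02, 0.008 m / 0.5 = 0.016.

```bash
echo '[[[0,0,0],[0,-0.002,0.02],0.05],[[0,0,0],[0,0,0.016],0.05],[[0,0,0],[0,0,0.012],0.05],[[0,0,0],[0,0,0],0.05]]' > rows.txt && python3 -m handwheel rows.txt
```

```text
time: 21.25
tool_pos: [0.4551, 0.2411, 0.092]
orientation: [[-1.0, -0.023, -0.002], [-0.023, 1.0, -0.001], [0.002, -0.001, -1.0]]
contact_force: [-0.2, -0.6, -1.2]
gripper_width: 0.0565
grasp_force: 25.0
```

Converted, -0.03 m / 0.5 = -0.06, -0.02 m / 0.5 = -0.04.

```bash
echo '[[[0,0,0],[0,0,0],0.087],[[0,0,0],[0,0,0],0.087],[[0,0,0],[0,0,-0.04],0.087],[[0,0,0],[0,0,-0.06],0.087],[[0,0,0],[0,0,-0.02],0]]' > rows.txt && python3 -m handwheel rows.txt && echo '[[[0,0,0],[0,0,0],0],[[0,0,0],[0,0,0],0],[[0,0,0],[0,0,0],0],[[0,0,0],[0,0,0],0],[[0,0,0],[0,0,0],0]]' > rows.txt && python3 -m handwheel rows.txt && echo '[[[0,0,0],[0,0,0],0],[[0,0,0],[0,0,0],0],[[0,0,0],[0,0,0.03],0],[[0,0,0],[0,0,0.03],0],[[0,0,0],[0,0,0],0]]' > rows.txt && python3 -m handwheel rows.txt
```

```text
time: 21.88
tool_pos: [0.4574, 0.2418, 0.1555]
orientation: [[-1.0, -0.023, 0.004], [-0.023, 1.0, 0.001], [-0.004, 0.001, -1.0]]
contact_force: [0.3, 0.6, -0.4]
gripper_width: 0.0817
grasp_force: 0.0
time: 22.5
tool_pos: [0.4556, 0.2412, 0.1526]
orientation: [[-1.0, -0.023, -0.001], [-0.023, 1.0, -0.0], [0.001, -0.0, -1.0]]
contact_force: [-0.3, -0.2, -0.0]
gripper_width: 0.035
grasp_force: 0.0
time: 23.12
tool_pos: [0.4541, 0.2407, 0.1205]
orientation: [[-1.0, -0.023, -0.004], [-0.023, 1.0, -0.001], [0.004, -0.001, -1.0]]
contact_force: [-0.4, 0.1, -0.4]
gripper_width: 0.0004
grasp_force: 0.0
```

Converted, 0.01 m / 0.5 = 0.02, 0.008 m / 0.5 = 0.016.

```bash
echo '[[[0,0,0],[0,0,0.02],0],[[0,0,0],[0,0,0.02],0],[[0,0,0],[0,0,0.02],0],[[0,0,0],[0,0,0.016],0],[[0,0,0],[0,0,0.008],0]]' > rows.txt && python3 -m handwheel rows.txt && echo '[[[0,0,0],[0,0,0.004],0],[[0,0,0],[0,0,0],0]]' > rows.txt && python3 -m handwheel rows.txt
```

```text
time: 23.75
tool_pos: [0.4554, 0.2412, 0.0803]
orientation: [[-1.0, -0.023, -0.001], [-0.023, 1.0, -0.0], [0.001, -0.0, -1.0]]
contact_force: [-0.3, 0.4, 0.3]
gripper_width: 0.0008
grasp_force: 0.0
time: 24.0
tool_pos: [0.4559, 0.2413, 0.0791]
orientation: [[-1.0, -0.023, 0.0], [-0.023, 1.0, 0.0], [-0.0, 0.0, -1.0]]
contact_force: [0.1, 0.0, -0.2]
gripper_width: 0.0008
grasp_force: 0.0
```

Converted, 0.003 m / 0.5 = 0.006, 0.002 m / 0.5 = 0.004.

```bash
echo '[[[0,0,0],[0,0,0.004],0],[[0,0,0],[0,0,0.006],0],[[0,0,0],[0,0,0],0]]' > rows.txt && python3 -m handwheel rows.txt && echo '[[[0,0,0],[0,0,-0.08],0],[[0,0,0],[0,0,-0.12],0],[[0,0,0],[-0.06,0,-0.1],0],[[0,0,0],[-0.1,0.04,-0.08],0],[[0,0,0],[0,0,0],0]]' > rows.txt && python3 -m handwheel rows.txt && echo '[[[0,0,0],[0,0,0],0],[[0,0,0],[0,0,0],0]]' > rows.txt && python3 -m handwheel rows.txt
python3 - <<'E'
from h import *
cv2.imwrite("pics/w4.png",bot.camera("wrist"))
E
```

```text
time: 24.38
tool_pos: [0.4575, 0.2419, 0.0775]
orientation: [[-1.0, -0.023, 0.003], [-0.023, 1.0, 0.001], [-0.003, 0.001, -1.0]]
contact_force: [-6.4, -2.7, 21.3]
gripper_width: 0.0007
grasp_force: 10.5
time: 25.0
tool_pos: [0.5361, 0.2629, 0.2653]
orientation: [[-1.0, -0.023, 0.008], [-0.023, 1.0, 0.003], [-0.008, 0.002, -1.0]]
contact_force: [-0.3, -0.2, -0.2]
gripper_width: 0.0005
grasp_force: 0.0
time: 25.25
tool_pos: [0.5303, 0.2612, 0.2594]
orientation: [[-1.0, -0.023, -0.003], [-0.023, 1.0, -0.001], [0.003, -0.001, -1.0]]
contact_force: [0.7, -1.1, -0.6]
gripper_width: 0.0003
grasp_force: 0.0
```

View pics/w4.png

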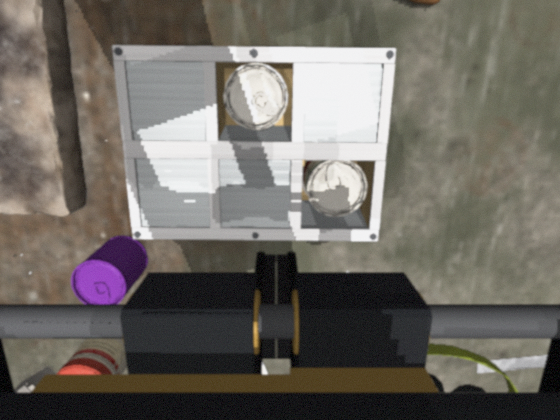

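The picture shows both tins sunk in their mouths, with lids at about (255,96) for cell 1 and (337,187) for cell 5. The flaps are folded beside them and the bystanders are untouched. One numeric check, then I'll hand in.

```bash
python3 - <<'E'
from h import *;import pickle
c,R,y=pickle.load(open("crate.pkl","rb"))
p=pix2w("wrist",[(255,96),(337,187)],.077)[:,:2]
d=(p-c)@R-np.array([[-.041,0],[.041,.076]]);print((d*1e3).round(1).tolist())
if np.abs(d).max()<.009: print(bot.close_job())
E
```

```text
[[-5.6, -0.2], [-5.6, 0.7]]
the job is handed in; nothing more can be done
None
```

I felt cells 0, 1, 2 and 5, found 1 and 5 empty, and pushed one loose tin down into each; both lids sit at about 77.5 mm and 5.6 mm off centre (limit 13 mm), and the job is handed in at about 25 s with no verdict shown.

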